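# Hold the wedge cutter's blade frame home while a colleague nuts it up

### The job

The potato cutter is being put back together after washing: first move exactly two of the four black star nuts from the brown kraft pad into the small steel dish and leave the other two standing on the pad (they belong to the push block). Then lift the blade frame out of the draining rack, hang it with the open-bottomed slots of its ears fully down on the cutter's two studs, and press it squarely back against the sprung seat plate until the springs are about half compressed (roughly 12 N), never bottoming them out. Keep that push steady for three seconds and do not let go: the program finishes while the robot still presses the frame there, so that a colleague can spin the nuts on; leave the push block, salt shaker and timer where they stand.

Things in the scene. Friction and masses are not known exactly. Their poses are not given: they have to be found in the camera images.
- cutter: grey potato cutter, fixed, x -45 to +165 mm, 172 mm wide; origin at table level under the front faces of its two posts, midway between. Its x axis points from its front to its back, z up: the frame is pressed along +x. Posts at y = +-66 mm, 28 mm wide, 138 mm high, open between; nothing between or behind them is higher than 81 mm; base plate 22 mm, lever folded at y = -107 mm 70 mm high
- seat (a joint): travel of the sprung seat plate along the cutter's +x, m: 0 at rest (forward), 0.010 bottomed. Springs push back with 4.5 N at 0 plus 1.5 N per mm (12 N at 0.005, 19.5 N at 0.010). The plate is a steel U with a black rubber face, 160 mm wide, 39 to 135 mm above the table, open at the top between y = +-45 mm, pierced for the studs
- seat_face (a point): centre of the seat plate's front rubber face, moves with it; at rest 18 mm in front of the posts (x = -18 mm in the cutter's frame), 85 mm above the table; axes as the cutter's
- stud_left (a point): free end of the cutter's stud at its y = +65 mm: steel stud of 8 mm diameter along the cutter's -x, axis 85 mm above the table, end 42 mm in front of the posts
- stud_right (a point): free end of the like stud at y = -65 mm
- blade_frame: loose steel frame with a grid of blades, 0.25 to 0.5 kg, 160 mm wide (y), 10 mm thick (x), 124 mm high (z up); origin mid-underside. Ears at the sides have 12 mm slots open at the bottom, centred at y = +-65 mm, closed end at z = 60 mm, mouth at z = 28 mm. Hung home its origin is 29 mm above the table. Front and back alike. Starts upright in the rack
- frame_tab (a point): middle of the frame's grip tab, 112 mm above its underside; tab 44 mm wide, 10 mm thick, z = 104 to 124 mm, over a 12 mm top rail of the same thickness; pinch it from above across the thickness. Axes as the frame's
- rack: fixed steel wire draining rack, 140 x 130 mm, loops 78 mm high and 20 mm apart along its x; origin at table level in its middle. The blade frame stands in the middle slot on wires 22 mm above the table, width along the rack's y
- dish: loose round steel dish, 0.25 kg, 100 mm across, 28 mm high, 3 mm wall; origin at the centre of its underside
- kraft_pad: fixed pad of brown kraft sheets, 153 x 172 mm, 14 mm thick; origin at the centre of its underside
- nut0: black star nut, 1 of four alike, 26 mm across, 22 mm high, 0.03 kg, standing on the kraft pad; origin at the centre of its underside
- nut1: black star nut, 2 of four alike, 26 mm across, 22 mm high, 0.03 kg, standing on the kraft pad; origin at the centre of its underside
- nut2: black star nut, 3 of four alike, 26 mm across, 22 mm high, 0.03 kg, standing on the kraft pad; origin at the centre of its underside
- nut3: black star nut, 4 of four alike, 26 mm across, 22 mm high, 0.03 kg, standing on the kraft pad; origin at the centre of its underside
- push_block: bystander: loose grey block with white pegs, 94 x 100 x 43 mm, origin under its centre
- salt_shaker: bystander: glass salt shaker, 44 mm across, 90 mm high, origin under its centre
- kitchen_timer: bystander: red and white round timer, 56 mm across, 37 mm high, origin under its centre

How it is judged:
By the outcome, as a careful person would: the job done as asked, in the order asked, and still so for the second after the job is handed in, while the arm keeps its last pose, push and grip.
It also fails if it takes over 69 s, if anything falls off the work surface, if the arm or the gripper's body presses on something with over 40 N, if the wrist force passes 120 N, or if a joint passes its speed limit or range.

### The arm

A 6-joint arm with a two-finger parallel gripper is mounted at the origin on a cart in front of the work surface, level with it; the furniture and walls round the work are solid. World frame = base frame: x ahead of the robot, y to its left, z up, the work surface at z = 0. Lengths are in mm, angles in rad, forces in N, time in s.
With the tool pointing down it reaches from about 325 to 1000 mm from the base axis. Payload 5.1 kg.
Tool frame: the origin (TCP) lies midway between the tips of the shut fingers; the grasp point (between the pads) lies 19 mm behind it; z points along the fingers, y is the line along which they close (so a half turn about z gives the same grasp; the last joint's range is limited). The gripper opens to 85 mm and grips with 20 to 120 N. Pads are 22 mm wide; open, the fingers measure 114 mm over their backs; the gripper's body (76 mm by 85 mm) begins 54 mm behind the grasp point. The pads swing forward as they close: fully open they stand 13 mm farther back than shut.
Start: joints at [1.017, 0.124, 1.65, -0, 1.367, -0.083], TCP at [294.857, 579.262, 231.322] pointing down, gripper open.
Joint ranges: [-2.61, 2.61], [-1.02, 2.33], [0.03, 2.71], [-1.35, 4.49], [0.32, 2.68], [-2.91, 2.91]. Speed limits (rad/s): [2.57, 2.57, 3.14, 3.14, 3.14, 3.14].

### API

Orientations are given as [roll, pitch, yaw] about the fixed x, y, z axes, in that order (R = Rz(yaw) Ry(pitch) Rx(roll)).
In Python, from workcell import arm, solver, imaging, ticket gives the robot as it stands. The module is installed in compiled form; this text tells all that it offers. Calls block until the motion is done:
- arm.move_ptp(position, orientation): joint-space move of the TCP to a pose.
- arm.servo_line(position, max_speed=150, attitude=None, guard=None): straight line of the TCP; attitude=None keeps the orientation; max_speed is the mean speed in mm/s. With guard (N) it stops when the force on the tool has changed by that much, and returns True; else False.
- arm.goto_joints(angles): joint-space move.
- arm.move_gripper(opening, grip_force=None): opening from 0.0 (shut) to 1.0 (fully open); grip_force is the grip in N (None keeps the last); returns when the fingers have stopped.
- arm.sleep(seconds).
- solver.ik(position, orientation): joint angles nearest the present ones, or None.
- imaging.snapshot(name): name is "side" or "top" or "wrist"; returns a dict with "frame" (480x640x3 uint8, red, green, blue), "camera_matrix" (3x3 intrinsics, pixels), "world_to_cam" (4x4, takes a point from world to camera coordinates). Camera axes: x right, y down, z forward; pixel columns grow to the right and rows downward; lengths in mm; the calibration is good to about 2 mm. A picture is of the moment at which its call begins. There is no depth.
A pose or a line that the arm cannot do raises arm.PlanningError and nothing moves.
- ticket.close_job(): hands the job in; it is judged then, once.
Readings, each from a call of its own:
- arm.read_clock(): time.
- arm.read_joint_positions(): joint angles.
- arm.read_qvel(): joint speeds.
- arm.read_joint_torque(): joint torques, N m.
- arm.read_tool_pos(): TCP position.
- arm.read_tcp_rot(): TCP orientation.
- arm.read_wrist_force(): force on the tool from outside, world axes, zero at the start.
- arm.read_ft_torque(): the same for the moment, N m.
- arm.read_width(): opening from 0.0 (shut) to 1.0 (fully open).
- arm.read_gripper_force(): force on a finger pad.
Only numpy, scipy, OpenCV 4.12 (cv2) and the standard library are available. Lean on these libraries where they do the work, as an engineer would, in place of code of your own. Each camera call takes 0.05 s, during which the arm holds its last target. There are 200 camera calls.

## Working session

There is one attempt and no reset: what is moved stays moved. The work goes in short steps, each a Python script; the robot and the scene stay as the last script left them, time stands still between calls to the robot, and variables do not carry over. Pictures are saved under pics/ and viewed, at most 12 in all, crops included, and the job is handed in when it is done.

```bash
mkdir -p pics; python3 - <<'E'
from workcell import arm, imaging
import cv2, numpy as np, pickle
d={n:imaging.snapshot(n) for n in("side","top","wrist")}
pickle.dump(d,open("s0.pkl","wb"))
for n in d:
    cv2.imwrite(f"pics/{n}0.png",d[n]["frame"][:,:,::-1])
    T=d[n]["world_to_cam"];print(n,(-T[:3,:3].T@T[:3,3]).round(),T[2,:3].round(2),d[n]["camera_matrix"][0,0])
print(arm.read_tcp_rot(),arm.read_clock(),arm.read_width())
E
```

```text
side [579. 969. 694.] [-0.01 -0.85 -0.52] 501.9351386371635
top [ 378.   20. 1189.] [ 0.15 -0.   -0.99] 472.42525342283494
wrist [224. 615. 374.] [ 0.27 -0.14 -0.95] 360.62291688570207
[-3.13993199e+00 -1.54395124e-04  2.67078186e+00] 0.15 0.9957084276271856
```

View pics/top0.png

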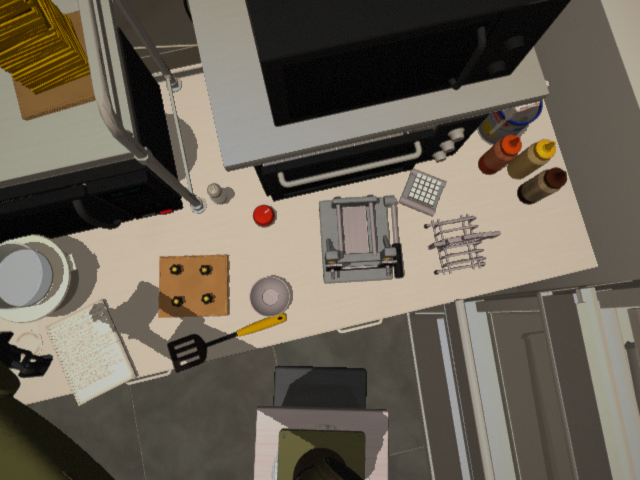

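View pics/side0.png

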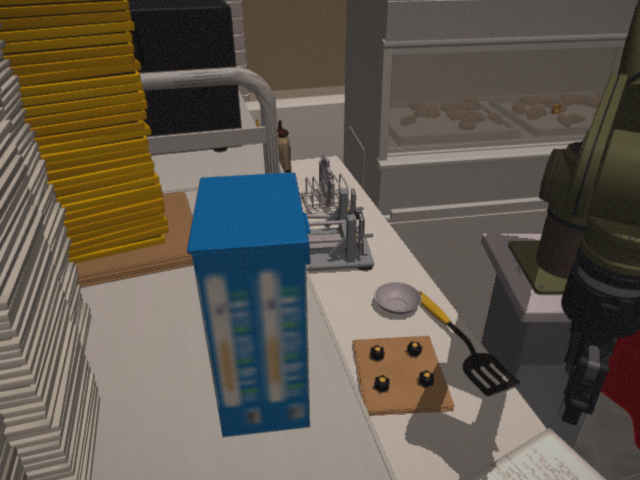

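The top view shows the pad at (194,286) with nuts near (176,269), (205,270), (177,300) and (208,298), and the dish at (270,296). The cutter is at (360,238) with its lever on the right, so its +x points up the image. The rack and frame are at (460,243). The side view shows the pad and dish clearly, and the cutter in the distance.

```bash
cat > h.py <<'E'
import numpy as np, cv2, pickle
def ray(s,u,v,z):
    T=s["world_to_cam"];R=T[:3,:3];c=-R.T@T[:3,3]
    d=R.T@np.linalg.inv(s["camera_matrix"])@np.array([u,v,1.]);return c+d*(z-c[2])/d[2]
def proj(s,p):
    T=s["world_to_cam"];q=s["camera_matrix"]@(T[:3,:3]@np.asarray(p,float)+T[:3,3]);return q[:2]/q[2]
def tri(obs):
    A=[];b=[]
    for s,u,v in obs:
        T=s["world_to_cam"];R=T[:3,:3];c=-R.T@T[:3,3]
        d=R.T@np.linalg.inv(s["camera_matrix"])@np.array([u,v,1.]);d/=np.linalg.norm(d)
        P=np.eye(3)-np.outer(d,d);A.append(P);b.append(P@c)
    return np.linalg.lstsq(np.vstack(A),np.hstack(b),rcond=None)[0]
def blobs(mask,amin,amax):
    n,_,st,c=cv2.connectedComponentsWithStats(mask.astype(np.uint8))
    return [(c[i],st[i]) for i in range(1,n) if amin<=st[i,4]<=amax]
E
python3 - <<'E'
from h import *
d=pickle.load(open("s0.pkl","rb"))
for n,box in(("top",(150,250,240,325)),("side",(345,330,460,420))):
    s=d[n];f=s["frame"];x0,y0,x1,y1=box
    sub=f[y0:y1,x0:x1].astype(int)
    m=sub.max(2)<60
    m=cv2.morphologyEx(m.astype(np.uint8),cv2.MORPH_CLOSE,np.ones((5,5)))
    for c,st in blobs(m,25,2000): print(n,c+[x0,y0],st[2:],ray(s,*(c+[x0,y0]),27).round())
    hsv=cv2.cvtColor(f,cv2.COLOR_RGB2HSV)[y0:y1,x0:x1]
    m=(hsv[...,1]>120)&(hsv[...,2]>150)&(hsv[...,0]>15)&(hsv[...,0]<35)
    for c,st in blobs(m,3,200): print(" gold",c+[x0,y0],st[4],ray(s,*(c+[x0,y0]),36).round())
s=d["top"]
# dish edges
g=cv2.GaussianBlur(cv2.cvtColor(s["frame"],cv2.COLOR_RGB2GRAY),(3,3),0)
print(cv2.HoughCircles(g[260:330,235:305],cv2.HOUGH_GRADIENT,1,20,param1=80,param2=12,minRadius=16,maxRadius=24))
for p in((270,296),(360,238),(460,243)):print(ray(s,*p,28).round())
c=cv2.resize(s["frame"][180:290,310:510],None,fx=4,fy=4,interpolation=cv2.INTER_CUBIC)
cv2.imwrite("pics/ctop.png",c[:,:,::-1])
E
```

```text
top [175.48809524 269.03571429] [12  9 84] [475. 370.  27.]
top [204.96153846 269.88461538] [11  9 78] [475. 298.  27.]
top [206.74683544 298.2278481 ] [11 10 79] [406. 289.  27.]
top [176.76842105 301.35789474] [12 10 95] [397. 361.  27.]
 gold [177.5 256.5] 4 [505. 365.  36.]
 gold [187.6 257.8] 5 [503. 340.  36.]
 gold [215.2 257. ] 5 [507. 272.  36.]
 gold [182.6 260.4] 5 [496. 352.  36.]
 gold [221.75 259.5 ] 4 [501. 256.  36.]
 gold [174. 269.] 9 [475. 371.  36.]
 gold [203.875 269.5  ] 8 [475. 298.  36.]
 gold [164.33333333 272.        ] 3 [466. 394.  36.]
 gold [187.25 293.25] 4 [417. 334.  36.]
 gold [205.66666667 298.11111111] 9 [406. 289.  36.]
 gold [175.71428571 301.        ] 7 [397. 361.  36.]
 gold [224.73333333 307.06666667] 15 [386. 242.  36.]
 gold [212.66666667 313.66666667] 3 [370. 270.  36.]
side [457. 332.] [ 7  7 28] [317. 250.  27.]
side [413.65734266 349.6013986 ] [ 15  15 143] [408. 296.  27.]
side [376.5        353.64583333] [ 14  15 144] [477. 305.  27.]
side [425.89204545 379.67613636] [ 15  17 176] [398. 367.  27.]
side [381.17419355 384.73548387] [ 15  15 155] [477. 378.  27.]
 gold [414.45454545 344.36363636] 11 [407. 291.  36.]
 gold [377.55555556 348.66666667] 9 [476. 301.  36.]
 gold [426.54545455 374.36363636] 11 [398. 364.  36.]
 gold [382. 379.] 13 [475. 373.  36.]
[[[34.5 36.5 20.1]]]
[416. 135.  28.]
[566. -83.  28.]
[ 561. -332.   28.]
```

View pics/ctop.png

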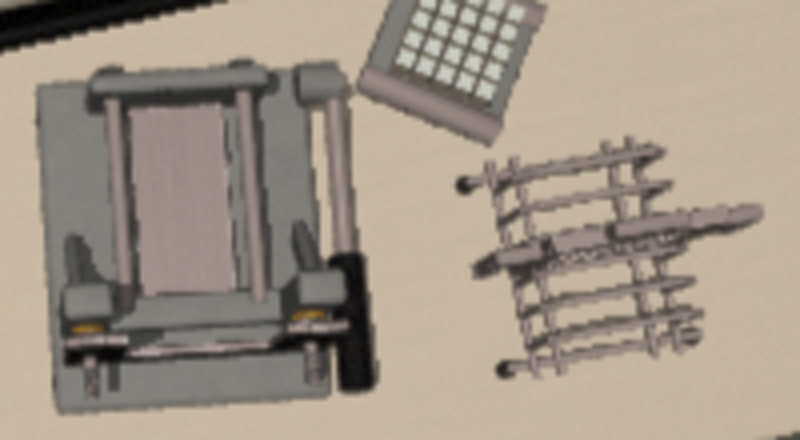

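```bash
python3 - <<'E'
from h import *
from workcell import arm, imaging
pi=np.pi
d=pickle.load(open("s0.pkl","rb"));s=d["top"]
# dish: rim circle from Hough (rim z=28)
D=ray(s,235+34.5,260+36.5,28);print("dish",D.round(1),arm.read_clock())
R=[pi,0,pi/2]
def pick(x,y):
    arm.move_gripper(0.6,40)
    arm.move_ptp([x,y,80],R); arm.servo_line([x,y,17],120)
    arm.move_gripper(0.0,40); w=arm.read_width()
    arm.servo_line([x,y,75],200); print("w",w,arm.read_width(),arm.read_gripper_force(),arm.read_clock())
def place(x,y):
    arm.move_ptp([x,y,75],R)
    print("guard",arm.servo_line([x,y,9],100,guard=6),arm.read_tool_pos().round(1) if hasattr(arm.read_tool_pos(),'round') else arm.read_tool_pos())
    arm.move_gripper(0.43); arm.servo_line([x,y,80],200)
pick(406,290)
s1=imaging.snapshot("top")
place(D[0],D[1]-17)
pick(475,300)
place(D[0],D[1]+17)
arm.servo_line([D[0],D[1],130],200)
d={n:imaging.snapshot(n) for n in("top","side","wrist")};pickle.dump(d,open("s1.pkl","wb"));print(arm.read_clock())
a=d["side"]["frame"][260:420,330:490];a=cv2.resize(a,None,fx=2.5,fy=2.5)
b=cv2.resize(d["wrist"]["frame"],(533,400))
b=b[:, :400]if 0 else b
cv2.imwrite("pics/c1.png",cv2.resize(np.hstack([a,b]),None,fx=.85,fy=.85)[:,:,::-1])
E
```

```text
dish [415.1 135.8  28. ] 0.15
w 0.2912710753099237 0.2901966453425893 39.28456485271454 3.35
guard True [414.3 119.1  12.3]
w 0.29454681073350664 0.29021333973095165 39.28434669971466 8.0417
guard True [414.6 153.4  12.1]
10.6667
```

View pics/c1.png

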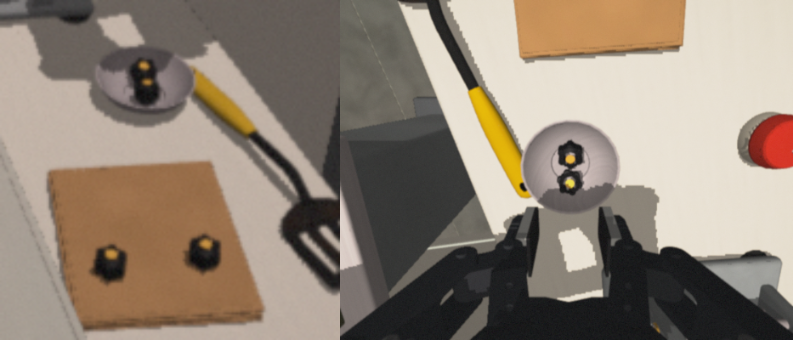

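Two nuts are in the dish and two are still on the pad (left panel: dish nuts at about (145,65) and (147,90), pad nuts at (110,262) and (205,252)). Next I'll look at the cutter and frame from the wrist camera.

```bash
python3 - <<'E'
from h import *
from workcell import arm, imaging
pi=np.pi;R=[pi,0,pi/2]
arm.move_ptp([500,-20,300],R)
d={"cut":imaging.snapshot("wrist")}
arm.move_ptp([540,-255,300],R)
d["rack"]=imaging.snapshot("wrist");d["top"]=imaging.snapshot("top")
print(arm.read_clock());pickle.dump(d,open("s2.pkl","wb"))
cv2.imwrite("pics/cut.png",d["cut"]["frame"][:,:,::-1]);cv2.imwrite("pics/rack.png",d["rack"]["frame"][:,:,::-1])
E
```

```text
12.725
```

View pics/cut.png

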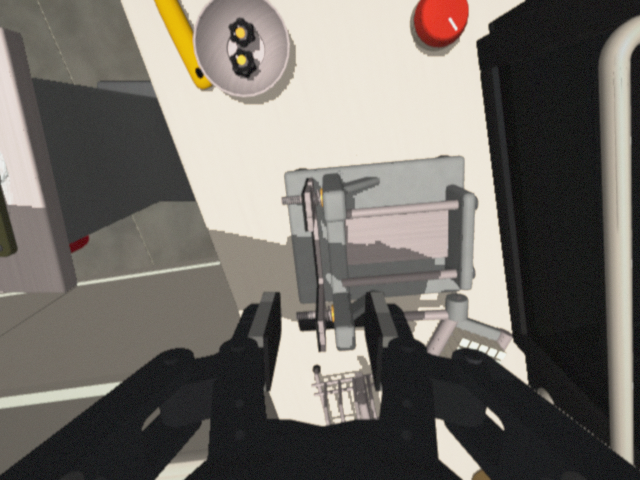

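View pics/rack.png

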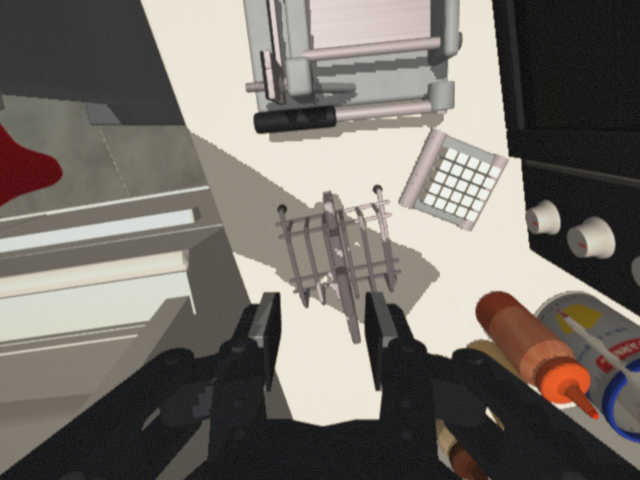

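The cutter view shows base plate corners at (285,173), (464,157) and (300,303), with the left stud end at (283,200). The rack view shows the right stud end at (247,87) and the frame top from (327,195) to (355,340), well tilted relative to the image axis.

```bash
python3 - <<'E'
from h import *
d=pickle.load(open("s2.pkl","rb"));t=pickle.load(open("s0.pkl","rb"))["top"];sd=pickle.load(open("s0.pkl","rb"))["side"]
def ref(s,p,w=3):
    g=cv2.cvtColor(s["frame"],cv2.COLOR_RGB2GRAY)
    return cv2.cornerSubPix(g,np.float32([[p]]),(w,w),(-1,-1),(3,50,.01))[0,0]
C=d["cut"];K=d["rack"]
for n,s,pts in(("cut",C,[(286,172),(464,157),(300,303)]),("top",t,[(324.25,283),(319.5,201.25),(392.5,278.75)])):
    q=[ref(s,p) for p in pts];P=[ray(s,*p,22) for p in q]
    print(n,[p.round(1) for p in q],[p[:2].round(1) for p in P],[round(float(np.linalg.norm(P[i]-P[j])),1) for i,j in((0,1),(0,2),(1,2))])
print("studL",ray(C,283,200,85).round(1),ray(t,333,279,85).round(1)," studR",ray(K,247,87,85).round(1),ray(t,388.5,276,85).round(1))
# frame top line: assume tab top z 146, ears rail top z 22+104=126
for s,n in((K,"rack"),):
    for p,z in(((327,195),126),((355,340),126),((341,262),146)): print(n,ray(s,*p,z).round(1))
for p,z in(((430,246.5),126),((500,233),126)): print("top",ray(t,*p,z).round(1))
a=cv2.resize(K["frame"][170:360,260:420],None,fx=3,fy=3,interpolation=cv2.INTER_CUBIC)
b=cv2.resize(C["frame"][145:360,265:375],None,fx=2.65,fy=2.65,interpolation=cv2.INTER_CUBIC)
print(a.shape,b.shape);h=570
cv2.imwrite("pics/z.png",np.hstack([a[:h],b[:569] if b.shape[0]<h else b[:h]])[:,:,::-1]) if b.shape[0]>=h else cv2.imwrite("pics/z.png",np.hstack([a[:b.shape[0]],b])[:,:,::-1])
E
```

```text
cut [array([284. , 172.7], dtype=float32), array([463.8, 157.1], dtype=float32), array([299.6, 302.4], dtype=float32)] [array([452.3,   6. ]), array([657.3,  23.8]), array([ 467.2, -160.5])] [205.9, 167.1, 264.8]
top [array([324.2, 283.4], dtype=float32), array([318.5, 200.8], dtype=float32), array([394.5, 277.3], dtype=float32)] [array([451.4,   3.1]), array([659.6,  23.4]), array([ 471.6, -170.2])] [209.2, 174.5, 269.9]
studL [457.3 -13.1  85. ] [458.3 -16.2  85. ]  studR [ 468.9 -142.5   85. ] [ 469.2 -145.9   85. ]
rack [ 542.4 -234.9  126. ]
rack [ 571.5 -383.3  126. ]
rack [ 554.8 -290.8  146. ]
top [ 535.8 -233.7  126. ]
top [ 571.9 -394.3  126. ]
(570, 480, 3) (570, 292, 3)
```

View pics/z.png

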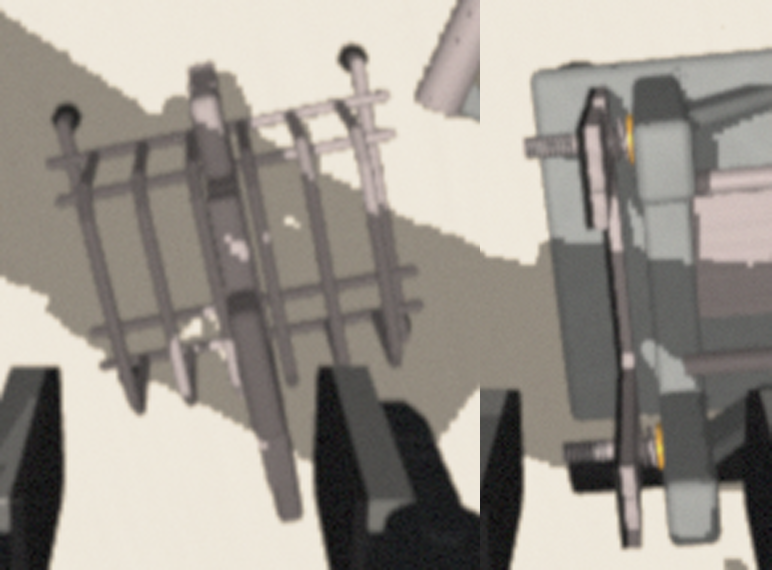

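The zoom shows the tab of the frame from about (245,308) to (270,445) in crop pixels, with the ears lower. The stud ends are at (527,147) and (565,452) in the right panel. I'll take a closer pair of views with the hand aligned to each object.

```bash
python3 - <<'E'
from h import *
from workcell import arm, imaging
pi=np.pi
K=pickle.load(open("s2.pkl","rb"))["rack"]
T=[ray(K,260+u/3,170+v/3,146) for u,v in((245,308),(270,445))];print(T,np.linalg.norm(T[0]-T[1]))
c=(T[0]+T[1])/2
arm.move_ptp([463,-55,250],[pi,0,pi/2+.088]);C=imaging.snapshot("wrist")
arm.move_gripper(0.7)
arm.move_ptp([c[0],c[1],250],[pi,0,pi/2+.2]);F=imaging.snapshot("wrist")
print(arm.read_clock());pickle.dump((C,F),open("s3.pkl","wb"))
a=cv2.resize(F["frame"][90:330,230:430],None,fx=2,fy=2,interpolation=cv2.INTER_CUBIC)
b=cv2.resize(C["frame"][120:360,230:430],None,fx=2,fy=2,interpolation=cv2.INTER_CUBIC)
cv2.imwrite("pics/z3.png",np.hstack([a,b])[:,:,::-1])
E
```

```text
[array([ 555.60956959, -300.99224753,  146.        ]), array([ 564.15195973, -346.91782236,  146.        ])] 46.71328347283851
15.1583
```

View pics/z3.png

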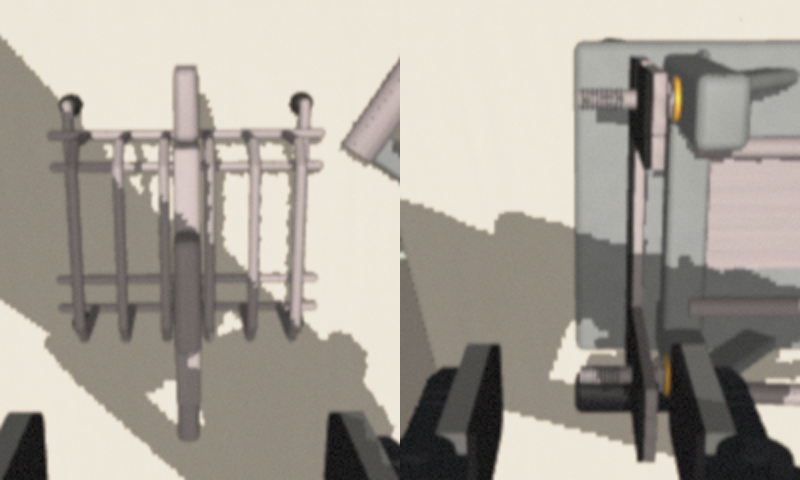

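Left panel: the frame is aligned with the image column, with the tab from about row 243 to 352 at column 187. Right panel: stud ends at (578,98) and (578,376).

```bash
python3 - <<'E'
from h import *
C,F=pickle.load(open("s3.pkl","rb"))
g=cv2.cvtColor(F["frame"],cv2.COLOR_RGB2GRAY).astype(int)
print("prof",g[190:285,321:326].mean(1).round().astype(int).tolist())
ps=[ray(F,230+u/2,90+v/2,146) for u,v in((187.5,243),(188,352))];print("tab",ps,np.linalg.norm(ps[0]-ps[1]),sum(ps)/2)
for z in(95,100,105,110,115,126):
    e=[ray(F,230+u/2,90+v/2,z) for u,v in((186,68),(188,440))];D=e[0]-e[1]
    print(z,np.linalg.norm(D).round(1),(sum(e)/2).round(1),np.arctan2(-D[0],D[1]).round(3))
L=ray(C,319,169,85);R=ray(C,319,308,85);D=L-R
print(L,R,np.linalg.norm(D),(L+R)/2,np.arctan2(-D[0],D[1]))
E
```

```text
prof [207, 205, 206, 205, 205, 205, 200, 198, 197, 184, 163, 161, 150, 126, 106, 89, 74, 70, 71, 74, 81, 93, 101, 104, 108, 110, 110, 110, 110, 110, 111, 110, 110, 109, 110, 109, 109, 108, 108, 109, 109, 109, 110, 108, 109, 108, 109, 109, 109, 109, 108, 107, 108, 109, 108, 107, 107, 107, 108, 108, 107, 108, 108, 108, 108, 109, 108, 107, 108, 108, 107, 106, 107, 108, 107, 106, 108, 114, 124, 138, 147, 148, 145, 134, 119, 114, 113, 112, 111, 112, 112, 111, 112, 112, 112]
tab [array([ 555.48199378, -302.94504242,  146.        ]), array([ 563.92170452, -343.28954632,  146.        ])] 41.21780820339217 [ 559.70184915 -323.11729437  146.        ]
95 164.3 [ 560.2 -326.    95. ] 0.207
100 161.5 [ 559.9 -324.7  100. ] 0.207
105 158.8 [ 559.6 -323.3  105. ] 0.207
110 156.0 [ 559.3 -322.   110. ] 0.207
115 153.3 [ 559.  -320.6  115. ] 0.207
126 147.2 [ 558.4 -317.7  126. ] 0.207
[455.83371642 -13.48250601  85.        ] [ 467.06627186 -144.83636693   85.        ] 131.83325483533895 [461.44999414 -79.15943647  85.        ] 0.08530617346819061
```

```bash
python3 - <<'E'
from h import *
from workcell import arm, imaging
pi=np.pi
Rf=[pi,0,pi/2+.207];Rc=[pi,0,pi/2+.087]
arm.move_ptp([559.8,-323.8,190],Rf)
print(arm.servo_line([559.8,-323.8,111],100,guard=10),arm.read_tool_pos(),np.round(arm.read_wrist_force(),1))
arm.move_gripper(0.0,100);print("w",arm.read_width(),arm.read_gripper_force())
arm.servo_line([559.8,-323.8,240],90)
print(np.round(arm.read_wrist_force(),1),np.round(arm.read_ft_torque(),2),arm.read_width())
arm.move_ptp([474.3,-77.6,240],Rc)
arm.servo_line([474.3,-77.6,165],100)
w0=np.array(arm.read_wrist_force());print(w0.round(1))
d={n:imaging.snapshot(n) for n in("top","side","wrist")};pickle.dump(d,open("s4.pkl","wb"))
print(arm.servo_line([474.3,-77.6,135],40,guard=6),arm.read_tool_pos(),(np.array(arm.read_wrist_force())-w0).round(1),np.round(arm.read_ft_torque(),2),arm.read_clock())
E
```

```text
False [ 560.3293455  -324.18386059  111.82755235] [-0.1  0.2  0. ]
w 0.10210871635590932 97.5286404043436
[-0.1  0.5 -4.8] [-0.03 -0.02  0.02] 0.10325367346998496
[-0.  -0.1 -4.3]
False [474.52666066 -77.66452564 135.26413054] [-0.4  0.2  0.8] [0.01 0.03 0.03] 21.5083
```

```bash
python3 - <<'E'
from h import *
from workcell import arm, imaging
w0=np.array(arm.read_wrist_force())
print(arm.servo_line([474.3,-77.6,112],25,guard=4),arm.read_tool_pos(),(np.array(arm.read_wrist_force())-w0).round(1),np.round(arm.read_ft_torque(),2),arm.read_clock())
d={n:imaging.snapshot(n) for n in("top","side","wrist")};pickle.dump(d,open("s5.pkl","wb"))
a=cv2.resize(d["wrist"]["frame"],(533,400));f=d["side"]["frame"][150:290,260:400]
cv2.imwrite("pics/z5.png",np.hstack([a,cv2.resize(f,(400,400),interpolation=cv2.INTER_CUBIC)])[:,:790,::-1])
E
```

```text
True [474.22470044 -77.53027322 118.60601856] [ 0.4 -0.4  7.3] [ 0.05  0.01 -0.02] 22.1667
```

View pics/z5.png

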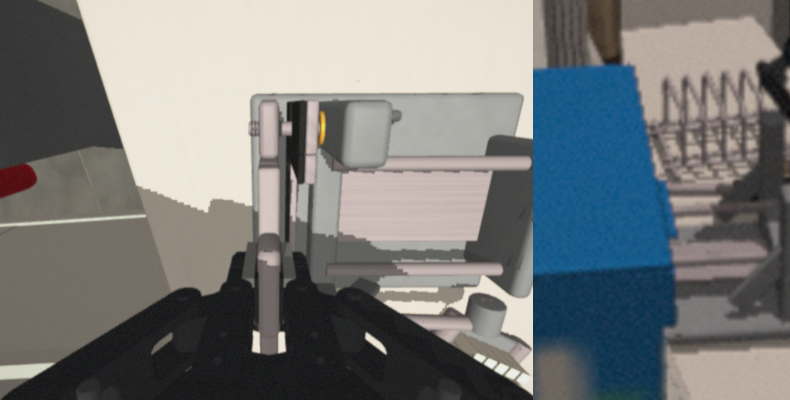

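The frame hangs home: TCP z is 118.6, where 118.8 was expected. The left stud passes through its slot, with its tip at (252,128) and the seat side at (288,128). Next I'll find seat contact and press in small steps.

```bash
cat > push.py <<'E'
from h import *
from workcell import arm, imaging
u=np.array([np.cos(.087),np.sin(.087),0])
def st():
    f=np.array(arm.read_wrist_force());p=np.array(arm.read_tool_pos())
    print("s",(p@u).round(2),"z",p[2].round(2),"Fx",(-f@u).round(2),"Fy",(f@[-u[1],u[0],0]).round(2),"Fz",f[2].round(2),"T",np.round(arm.read_ft_torque(),2),"t",arm.read_clock());return p@u,-f@u
def tgt(s,z): 
    p0=np.array([474.3,-77.6,0]);p=p0+u*(s-p0@u);p[2]=z;return p
E
python3 - <<'E'
from push import *
arm.servo_line(tgt(474.3*u[0]-77.6*u[1],118.4),20);s0,_=st()
print(arm.servo_line(tgt(s0+12,118.4),12,guard=3.5));s1,f=st()
for k in range(4):
    arm.servo_line(tgt(s1+.5*(k+1),118.4),15);arm.sleep(.1);s,f=st()
    if f>9:break
E
```

```text
s 466.06 z 118.63 Fx -0.11 Fy 0.95 Fz 2.05 T [-0.06 -0.   -0.01] t 22.5917
True
s 466.17 z 118.6 Fx 1.04 Fy 0.23 Fz 3.75 T [-0.    0.05 -0.02] t 22.9083
s 466.34 z 118.6 Fx 2.61 Fy 0.53 Fz 4.88 T [-0.15  0.58 -0.02] t 23.2583
s 466.42 z 118.58 Fx 3.74 Fy 0.86 Fz 6.02 T [-0.2   0.86 -0.05] t 23.6083
s 466.58 z 118.56 Fx 5.37 Fy -0.33 Fz 6.58 T [-0.15  1.04 -0.03] t 23.9583
s 466.86 z 118.54 Fx 5.58 Fy -0.15 Fz 7.89 T [-0.24  1.24 -0.08] t 24.3083
```

```bash
python3 - <<'E'
from push import *
s,f=st()
z=118.6
for i in range(6):
    z+=.3; arm.servo_line(tgt(466.3,z),15);arm.sleep(.1);st()
    if arm.read_wrist_force()[2]<-3: break
print("z",z,arm.servo_line(tgt(466.3+10,z),12,guard=3));st()
E
```

```text
s 466.86 z 118.54 Fx 5.58 Fy -0.15 Fz 7.89 T [-0.24  1.24 -0.08] t 24.3083
s 466.19 z 118.68 Fx 0.33 Fy -0.08 Fz 1.24 T [-0.21  0.1   0.03] t 24.6917
s 466.11 z 118.75 Fx -1.44 Fy -1.28 Fz -2.04 T [-0.2  -0.17  0.02] t 25.0417
s 465.84 z 118.95 Fx 1.15 Fy 0.45 Fz -4.18 T [-0.05 -0.04  0.02] t 25.3917
z 119.49999999999999 True
s 472.85 z 118.64 Fx 0.48 Fy -0.28 Fz 4.06 T [-0.11 -0.    0.07] t 26.0167
```

```bash
python3 - <<'E'
from push import *
s,f=st();z=119.0
for k in range(7):
    s+=.5;arm.servo_line(tgt(s,z),10);arm.sleep(.1);_,f=st()
    fz=arm.read_wrist_force()[2]
    if fz>0:z+=.15
    if fz<-3:z-=.15
    if f>7:break
E
```

```text
s 472.85 z 118.64 Fx 0.48 Fy -0.28 Fz 4.06 T [-0.11 -0.    0.07] t 26.0167
s 473.04 z 118.75 Fx 1.43 Fy 0.31 Fz -0.56 T [-0.06  0.27  0.05] t 26.5417
s 473.13 z 118.72 Fx 5.49 Fy 1.62 Fz 1.42 T [-0.04  0.85  0.02] t 26.8917
s 473.25 z 118.74 Fx 6.35 Fy 1.67 Fz 1.63 T [-0.07  1.04  0.13] t 27.2417
s 473.51 z 118.71 Fx 6.92 Fy 0.52 Fz 1.71 T [-0.14  1.17  0.17] t 27.5917
s 473.86 z 118.76 Fx 7.31 Fy 0.68 Fz 2.01 T [-0.17  1.23  0.17] t 27.9417
```

```bash
python3 - <<'E'
from push import *
s,f=st();z=119.2;s=475.4
for k in range(5):
    s+=.8;arm.servo_line(tgt(s,z),10);arm.sleep(.15);a,f=st()
    if arm.read_wrist_force()[2]>1.5:z+=.1
    if f>12.5 or a>477.8:break
print(arm.read_tcp_rot(),arm.read_width())
d={n:imaging.snapshot(n) for n in("top","side","wrist")};pickle.dump(d,open("s6.pkl","wb"))
a=cv2.resize(d["wrist"]["frame"][60:360,180:460],None,fx=2,fy=2,interpolation=cv2.INTER_CUBIC)
cv2.imwrite("pics/z6.png",a[:,:,::-1])
E
```

```text
s 473.86 z 118.76 Fx 7.31 Fy 0.68 Fz 2.01 T [-0.17  1.23  0.17] t 27.9417
s 474.5 z 118.71 Fx 7.84 Fy 1.37 Fz 3.47 T [-0.14  1.38  0.18] t 28.3417
s 475.01 z 118.67 Fx 8.85 Fy 0.46 Fz 3.33 T [-0.2   1.59  0.19] t 28.7417
s 475.58 z 118.7 Fx 9.05 Fy 0.8 Fz 3.27 T [-0.25  1.71  0.18] t 29.1417
s 476.09 z 118.68 Fx 10.48 Fy 0.47 Fz 4.32 T [-0.24  1.83  0.11] t 29.5417
s 476.65 z 118.69 Fx 11.49 Fy 0.9 Fz 4.31 T [-0.27  1.91  0.12] t 29.9417
[-3.12269832 -0.00365114  1.65895267] 0.10496244379459378
```

View pics/z6.png

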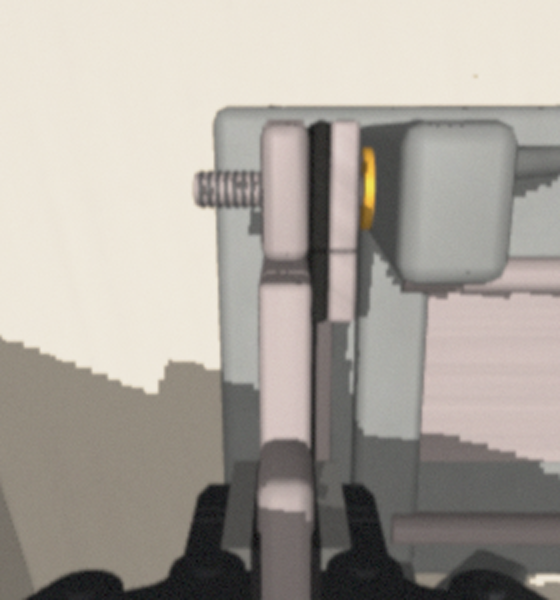

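The frame ear is close to the black rubber face and the stud tip is out in front. Force is rising at 1.5 N/mm, so the springs are moving. But the hand has sagged about 0.019 rad (bottom leaning out), so I'll square it while pressing.

```bash
python3 - <<'E'
from push import *
pi=np.pi;F0=None;z=119.4;s=479.4
for dl in(.01,.02,.03,.04):
    arm.servo_line(tgt(s,z),10,attitude=[pi-dl,0,pi/2+.087]);arm.sleep(.2);a,f=st()
    r=arm.read_tcp_rot();T=np.array(arm.read_ft_torque());print(dl,"tilt",round(r[0]%(2*pi)-pi,4),"yaw",round(r[2],4),"lever",round(T[1]/f,4))
    if f>13.5:break
E
```

```text
s 476.89 z 118.61 Fx 10.55 Fy -0.35 Fz 4.25 T [-0.15  1.9   0.19] t 30.5417
0.01 tilt -0.003 yaw 1.6584 lever 0.1803
s 476.89 z 118.62 Fx 8.68 Fy 0.04 Fz 3.88 T [-0.18  2.28  0.17] t 30.9917
0.02 tilt -0.0127 yaw 1.6586 lever 0.263
s 476.69 z 118.6 Fx 9.72 Fy 0.81 Fz 4.5 T [-0.22  2.49  0.16] t 31.4417
0.03 tilt -0.022 yaw 1.6587 lever 0.256
s 476.48 z 118.58 Fx 10.27 Fy 0.51 Fz 6.47 T [-0.21  2.63  0.17] t 31.8917
0.04 tilt -0.0313 yaw 1.6587 lever 0.2559
```

```bash
python3 - <<'E'
from push import *
pi=np.pi;z=119.6;s=479.4;dl=.015
for k in range(9):
    arm.servo_line(tgt(s,z),10,attitude=[pi-dl,0,pi/2+.087]);arm.sleep(.2);a,f=st()
    r=arm.read_tcp_rot();T=np.array(arm.read_ft_torque());l=T[1]/f;print(round(s,2),round(z,2),round(dl,4),"tilt",round(r[0]%(2*pi)-pi,4),"lever",round(l,4))
    if abs(a-478.1)<.3 and .195<l<.225: break
    if l<.195:dl+=.002
    if l>.225:dl-=.002
    s+=np.clip(478.1-a,-.6,.6)*.8
    if arm.read_wrist_force()[2]>2:z+=.2
E
```

```text
s 476.74 z 118.62 Fx 10.23 Fy 0.76 Fz 3.43 T [-0.19  2.18  0.16] t 32.3417
479.4 119.6 0.015 tilt -0.0073 lever 0.2129
s 476.77 z 118.65 Fx 10.19 Fy 0.13 Fz 3.37 T [-0.25  2.38  0.22] t 32.7917
479.88 119.8 0.015 tilt -0.0062 lever 0.2339
s 476.84 z 118.63 Fx 13.48 Fy -0.72 Fz 4.42 T [-0.27  2.36  0.13] t 33.2417
480.36 120.0 0.013 tilt -0.0032 lever 0.1754
s 477.06 z 118.64 Fx 13.59 Fy 0.52 Fz 4.51 T [-0.29  2.52  0.17] t 33.6917
480.84 120.2 0.015 tilt -0.0044 lever 0.1856
s 477.27 z 118.64 Fx 12.63 Fy -0.8 Fz 4.2 T [-0.38  2.69  0.18] t 34.1417
481.32 120.4 0.017 tilt -0.0057 lever 0.2126
s 477.55 z 118.64 Fx 14.62 Fy 0.54 Fz 2.08 T [-0.41  2.65  0.15] t 34.5917
481.8 120.6 0.017 tilt -0.0052 lever 0.181
s 477.7 z 118.63 Fx 14.38 Fy -0.24 Fz 2.73 T [-0.46  2.79  0.21] t 35.0417
482.24 120.8 0.019 tilt -0.0064 lever 0.1941
s 477.78 z 118.65 Fx 13.62 Fy -0.79 Fz 2.78 T [-0.51  2.96  0.18] t 35.4917
482.56 121.0 0.021 tilt -0.0077 lever 0.2173
s 477.9 z 118.67 Fx 15.52 Fy -2.23 Fz 2.12 T [-0.52  2.88  0.13] t 35.9417
482.81 121.2 0.021 tilt -0.0074 lever 0.1855
```

```bash
python3 - <<'E'
from push import *
n={"wrist":imaging.snapshot("wrist"),"top":imaging.snapshot("top")};pickle.dump(n,open("s7.pkl","wb"))
st()
v=np.array([-u[1],u[0],0]);S=np.array([462.3,-78.9,0])+42*u # cutter origin
for nm in("s5","s6","s7"):
    d=pickle.load(open(nm+".pkl","rb"))["wrist"];g=cv2.cvtColor(d["frame"],cv2.COLOR_RGB2GRAY).astype(np.uint8)
    for y in(58,66,72):
        xs=np.arange(-45,6,.25);pts=np.array([proj(d,S+x*u+y*v+[0,0,135]) for x in xs],np.float32)
        pr=np.mean([cv2.remap(g,pts[:,0]+0,pts[:,1]+k,cv2.INTER_LINEAR).ravel() for k in(-1,0,1)],0)
        D=np.convolve(pr,np.r_[np.ones(4),-np.ones(4)]/4,"same")
        up=[(xs[i],round(D[i])) for i in range(4,len(D)-4) if abs(D[i])>18 and abs(D[i])==abs(D[i-4:i+5]).max()]
        print(nm,y,[(float(a),int(b)) for a,b in up])
cv2.imwrite("pics/z7.png",cv2.resize(n["wrist"]["frame"][60:360,180:460],None,fx=2,fy=2,interpolation=cv2.INTER_CUBIC)[:,:,::-1])
E
```

```text
s 477.87 z 118.64 Fx 14.13 Fy -0.87 Fz 2.18 T [-0.57  2.93  0.16] t 36.0417
s5 58 [(-38.75, -69), (-35.0, -47), (-28.25, -34), (-24.0, -52), (-15.75, 91), (-11.5, -22), (-10.25, 23), (-8.25, -53), (-4.5, -19), (0.25, 36)]
s5 66 [(-38.75, -81), (-34.25, 28), (-27.5, -55), (-24.0, -51), (-18.5, 19), (-15.5, 106), (-11.25, -68), (-9.75, 68), (-8.0, -79), (0.0, 37)]
s5 72 [(-39.0, -79), (-34.75, 42), (-27.5, -64), (-25.5, 52), (-21.75, -77), (-15.75, 100), (-11.0, -57), (-9.75, 78), (-8.0, -96), (0.0, 35)]
s6 58 [(-32.25, -69), (-24.25, -41), (-16.5, -64), (-12.25, 94), (-7.75, -74), (-4.5, 46), (-3.25, -52), (0.0, 41)]
s6 66 [(-35.0, -22), (-32.25, -58), (-26.25, -34), (-23.5, 42), (-16.25, -85), (-12.25, 110), (-7.75, -73), (-6.0, 32), (-4.5, -45), (0.0, 41)]
s6 72 [(-35.25, -74), (-32.0, -18), (-23.75, 41), (-16.25, -79), (-12.25, 102), (-7.75, -78), (-6.25, 89), (-4.75, -98), (0.0, 42)]
s7 58 [(-33.5, -67), (-23.5, -49), (-16.0, -66), (-11.25, 94), (-6.75, -53), (-5.5, 51), (-4.25, -50), (0.0, 41)]
s7 66 [(-33.5, -65), (-27.5, -39), (-23.0, 33), (-15.75, -87), (-11.25, 105), (-6.75, -55), (0.0, 40)]
s7 72 [(-36.0, -78), (-23.0, 39), (-15.75, -81), (-11.25, 103), (-7.0, -53), (-5.5, -38), (0.0, 41)]
```

View pics/z7.png

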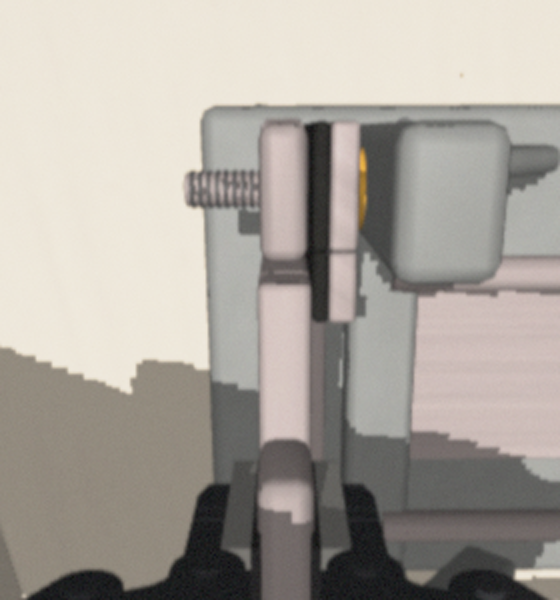

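The plate edge has moved from -15.7 to -11.25 mm against a fixed post edge, so seat travel is about 4.5 mm, matching the TCP estimate. I'll nudge it slightly, hold and check.

```bash
python3 - <<'E'
from push import *
arm.servo_line(tgt(483.2,121.2),8,attitude=[np.pi-.0225,0,np.pi/2+.087])
for k in range(8): arm.sleep(.5);a,f=st()
r=arm.read_tcp_rot();print(r)
n={"wrist":imaging.snapshot("wrist"),"top":imaging.snapshot("top")};pickle.dump(n,open("s8.pkl","wb"))
v=np.array([-u[1],u[0],0]);S=np.array([462.3,-78.9,0])+42*u;d=n["wrist"];g=cv2.cvtColor(d["frame"],cv2.COLOR_RGB2GRAY)
for y in(58,66,72):
    xs=np.arange(-18,-6,.25);pts=np.array([proj(d,S+x*u+y*v+[0,0,135]) for x in xs],np.float32)
    pr=cv2.remap(g,pts[:,0].copy(),pts[:,1].copy(),cv2.INTER_LINEAR).ravel().astype(float)
    D=np.convolve(pr,np.r_[np.ones(4),-np.ones(4)]/4,"same");print(y,xs[4+D[4:-4].argmax()])
E
```

```text
s 478.15 z 118.64 Fx 14.8 Fy -0.97 Fz 2.13 T [-0.54  3.06  0.13] t 36.7917
s 478.17 z 118.66 Fx 15.16 Fy -0.74 Fz 2.56 T [-0.59  3.08  0.18] t 37.2917
s 478.15 z 118.66 Fx 15.22 Fy -1.27 Fz 2.48 T [-0.53  3.08  0.14] t 37.7917
s 478.14 z 118.64 Fx 14.68 Fy -1.71 Fz 2.0 T [-0.56  3.07  0.18] t 38.2917
s 478.17 z 118.68 Fx 15.0 Fy -1.55 Fz 3.3 T [-0.52  3.08  0.14] t 38.7917
s 478.14 z 118.64 Fx 15.12 Fy -1.32 Fz 2.21 T [-0.57  3.06  0.14] t 39.2917
s 478.15 z 118.65 Fx 14.83 Fy -0.99 Fz 2.24 T [-0.54  3.08  0.17] t 39.7917
s 478.18 z 118.68 Fx 15.16 Fy -1.01 Fz 2.28 T [-0.49  3.04  0.14] t 40.2917
[ 3.13303280e+00 -8.29309758e-04  1.65886045e+00]
58 -11.0
66 -11.0
72 -11.0
```

```bash
python3 -c "
from workcell import ticket
print(ticket.close_job())"
```

```text
the job is handed in; nothing more can be done
None
```

The job is handed in: two nuts are in the dish and two on the pad, and the robot still presses the frame, hung home on both studs, with about 4.7 mm of seat travel (roughly 11.5 N of spring force, about 15 N at the wrist, the extra probably stud friction), steady for about 4 s.

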